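# Open the safety-capped plant feed

### The job

Pull the white drawer out to its stop. In it stands the amber plant-feed bottle: press its white push-and-turn cap down, twist it anticlockwise until it comes free, and finish while still holding the cap in the gripper, lifted a few centimetres straight above the open bottle. Leave the bottle standing in its place in the drawer, the drawer fully out, and the green bottle, the plant and the mug undisturbed.

Things in the scene. Friction and masses are not known exactly. Their poses are not given: they have to be found in the camera images.
- cabinet_front (a point): Middle of the top front edge, 165 above the counter, of the fixed white cabinet (280 wide along y, 245 deep; a red book, 24 high, is fixed on top). Its -x is where the drawer comes out, towards the robot. In the drawer two square wells (67 wide, ribs 16 high) hold two bottles side by side, 65 either side of the middle, centred 60 behind the inner face of its front.
- drawer (a joint): How far the drawer is out, in m: 0 shut, 0.18 at its stop. It slides along the cabinet's -x; about 3 N moves it and it stays where left. Its white front (15 thick) reaches to 150 above the counter; the drawer's floor is 22 and its sides are 57 above the counter.
- drawer_handle (a point): Middle of the dark bar handle on the drawer front: bar 120 long along the cabinet's y, about 12 thick, 35 out from the front face, 125 above the counter (25 below the front's top edge). Free behind and above, can be pinched from above. It moves with the drawer.
- feed_bottle: Amber plant-feed bottle, loose, 0.5 kg, standing in one of the two wells (left or right varies), z up. Origin: centre of its underside. Body 62 x 62 square and 80 high; flat shoulder at 80; neck 26 diameter up to 106, with flanges out to 36 diameter. The well keeps it from turning with the cap.
- bottle_mouth (a point): Centre of the bottle's neck top, 106 above the bottle's underside. How the cap opens: push it down at least 4.5 mm (hard stop at 8) and, while down, turn it anticlockwise seen from above; after 30 degrees it is past its tooth; from about 50 to 85 degrees it is free to lift straight off (a stop follows at about 90). Clockwise it does not open.
- cap: White ribbed round safety cap, red stripe on top, 45 diameter (47 over the ribs), 34 high, 40 g, z up. Origin: centre of its lower rim, 88 above the bottle's underside while locked (cap top then at 122). An inner spring holds it up in its lock: about 6 N to start pressing, 9 to 10 N at 5 to 6 mm down. Pulled up while locked it lifts the bottle with it.
- green_bottle: Bystander: loose green bottle with a black cap in the other well, 62 x 62 square, 82 high. Origin: centre of its underside.
- plant: Bystander: plant in a terracotta pot, 110 diameter, pot 90 high, leaves to about 190. Origin: centre of its underside.
- mug: Bystander: blue mug, 80 diameter, 90 high, handle to its +y. Origin: centre of its underside.

How it is judged:
On the way, in this order (a step that is already met when the one before it is completed fails the run):
1. the drawer is pulled out to its stop, with the cap still locked on (value of joint drawer above 0.174 m and z of cap in the frame of feed_bottle below 0.0895 m), for 0.2 s.
2. the cap is pressed down on the bottle (z of cap in the frame of feed_bottle below 0.0845 m and horizontal distance between cap and feed_bottle below 0.006 m and contact force between the fingers and cap above 1 N), for 0.1 s.
3. the cap is twisted free and has come up off its lock (angle between the x axis of cap and the x axis of feed_bottle, either way round above 0.6 rad and z of cap in the frame of feed_bottle above 0.094 m), for 0.1 s.
At the end, for the whole second after the job is handed in: The cap is held by the fingers, still, its lower rim 20 to 150 mm above the bottle's mouth and within 40 mm of straight above it, not touching the bottle; the drawer is at least 170 mm out; both bottles stand upright on the drawer floor; plant and mug within 30 mm of where they were (z of cap in the frame of feed_bottle between 0.126 and 0.256 m and horizontal distance between cap and bottle_mouth below 0.04 m and contact force between the fingers and cap above 1 N and contact force between cap and feed_bottle below 0.1 N and linear speed of each of cap, feed_bottle below 0.05 m/s and value of joint drawer above 0.17 m and angle between each of feed_bottle, green_bottle's own z axis and vertical below 0.1 rad and height (world z) of each of feed_bottle, green_bottle below 0.027 m and distance of each of plant, mug from where it was at the start of the episode below 0.03 m); the arm keeps its last pose, push and grip.
It fails at once if the feed bottle is lifted out of its well or tipped (height (world z) of feed_bottle above 0.037 m or angle between feed_bottle's own z axis and vertical above 0.35 rad).
It fails at once if the green bottle is lifted or tipped (height (world z) of green_bottle above 0.037 m or angle between green_bottle's own z axis and vertical above 0.35 rad).
It fails at once if the plant or mug is pushed more than 30 mm (distance of any of plant, mug from where it was at the start of the episode above 0.03 m).
It also fails if it takes over 45 s, if anything falls off the work surface, if the arm or the gripper's body presses on something with over 40 N, if the wrist force passes 120 N, or if a joint passes its speed limit or range.

### The arm

A 6-joint arm with a two-finger parallel gripper is mounted at the origin on the work surface. World frame = base frame: x ahead of the robot, y to its left, z up, the work surface at z = 0. Lengths are in m, angles in rad, forces in N, time in s.
With the tool pointing down it reaches from about 0.35 to 0.8 m from the base axis. Payload 7.3 kg.
Tool frame: the origin (TCP) lies between the finger pads; the fingertips stand 25 mm ahead of it and the grasp point (between the pads) lies 6 mm ahead of it (r.tip_extent is the distance from the TCP to the fingertips, in m); z points along the fingers, y is the direction in which the jaws open and shut (so a half turn about z gives the same grasp; the last joint's range is limited). The gripper opens to 85 mm and grips with 20 to 120 N. Pads are 22 mm wide; open, the fingers measure 114 mm over their backs; the gripper's body (76 mm by 85 mm) begins 54 mm behind the grasp point. The pads swing forward as they close: fully open they stand 13 mm farther back than shut.
Start: joints at [-1.463, 0.342, 1.524, -0, 1.275, -0.146], TCP at [0.132, -0.508, 0.256] pointing down, gripper open.
Joint ranges: [-2.53, 2.53], [-0.77, 2.02], [0.04, 2.7], [-1, 4.14], [0.28, 2.66], [-3.11, 3.11]. Speed limits (rad/s): [2.57, 2.57, 3.14, 3.14, 3.14, 3.14].

### API

Orientations are given as a unit quaternion [x, y, z, w].
In Python, from workcell import r, command_gripper, optics gives the robot as it stands. The module is installed in compiled form; this text tells all that it offers. Calls block until the motion is done:
- r.reach(position, orientation): joint-space move of the TCP to a pose.
- r.move_straight(position, orientation=None, speed=0.15, max_force=None): straight line of the TCP; orientation=None keeps the orientation; speed is the mean speed in m/s. With max_force (N) it stops when the force on the tool has changed by that much, and returns True; else False.
- r.movej(angles): joint-space move.
- command_gripper(opening, force=None): finger opening in m; force is the grip in N (None keeps the last); returns when the fingers have stopped.
- r.hold(seconds).
- r.solve_ik(position, orientation): joint angles nearest the present ones, or None.
- r.read_state(): the state.
- optics.get_image(name): name is "side" or "top"; returns (picture, depth): 384x512x3 uint8, red, green, blue; 384x512 float32, m along the optical axis (not along the pixel's ray), 0 where there is no reading.
- optics.camera_model(name): a dict with "K" (3x3 intrinsics, pixels), "R" (3x3) and "t" (3): a world point X has camera coordinates R X + t. Camera axes: x right, y down, z forward; pixel columns grow to the right and rows downward; lengths in m; the calibration is good to about 2 mm. A picture is of the moment at which its call begins. camera_model takes no time and is no camera call.
A pose or a line that the arm cannot do raises r.PlanningError and nothing moves.
- r.finish_job(): hands the job in, once; it reports no verdict.
The state is a dict: "time_s": time; "joint_positions": joint angles; "dq": joint speeds; "tau": joint torques, N m; "eef_pos": TCP position; "eef_rot": TCP orientation; "contact_force": force on the tool from outside, world axes, zero at the start; "torque": the same for the moment, N m; "grip_width": finger opening in m.
Only numpy, scipy, OpenCV 4.12 (cv2) and the standard library are available. Lean on these libraries where they do the work, as an engineer would, in place of code of your own. Each camera call takes 0.05 s, during which the arm holds its last target. There are 200 camera calls.

## Working session

There is one attempt and no reset: what is moved stays moved. The work goes in short steps, each a Python script; the robot and the scene stay as the last script left them, time stands still between calls to the robot, and variables do not carry over. Pictures are saved under pics/ and viewed, about 8 in all and at most 12, crops included, and the job is handed in when it is done.

```bash
mkdir -p pics
cat > h.py <<'E'
import numpy as np, cv2
from workcell import r, command_gripper, optics
def snap(tag):
    for n in ("side","top"):
        p,d=optics.get_image(n); cv2.imwrite(f"pics/{tag}_{n}.png",p[:,:,::-1]); np.save(f"pics/{tag}_{n}.npy",d)
def P(tag,n,u,v):
    d=np.load(f"pics/{tag}_{n}.npy"); c=optics.camera_model(n); w=d[int(v)-1:int(v)+2,int(u)-1:int(u)+2]; z=np.median(w[w>0])
    return c["R"].T@(z*np.linalg.solve(c["K"],[u,v,1])-c["t"])
E
python3 - <<'E'
from h import *
snap("a")
a=cv2.imread("pics/a_side.png");b=cv2.imread("pics/a_top.png")
cv2.imwrite("pics/a.png",cv2.resize(np.vstack([a,b]),None,fx=.78,fy=.78))
for n in("side","top"):
    c=optics.camera_model(n);print(n,-c["R"].T@c["t"],c["R"][2])
s=r.read_state();print(s["eef_rot"],s["time_s"],s["grip_width"],r.tip_extent)
E
```

```text
side [ 0.31531878 -0.18952534  1.26989341] [ 0.26441087  0.15428553 -0.9519889 ]
top [0.55785716 0.01526043 1.40734162] [ 5.78848355e-02 -3.03039349e-04 -9.98323221e-01]
[ 9.91957166e-01  1.26572095e-01  1.86291450e-05 -6.96522454e-04] 0.1 0.08453774865761145 0.025
```

View pics/a_top.png

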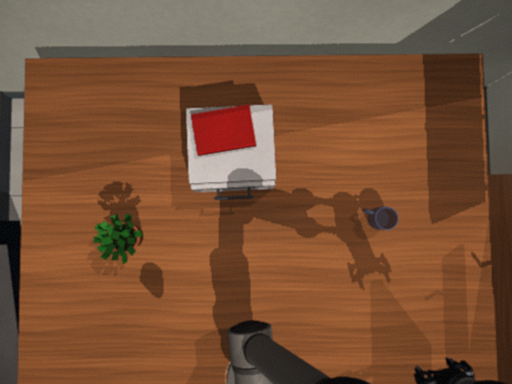

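View pics/a_side.png

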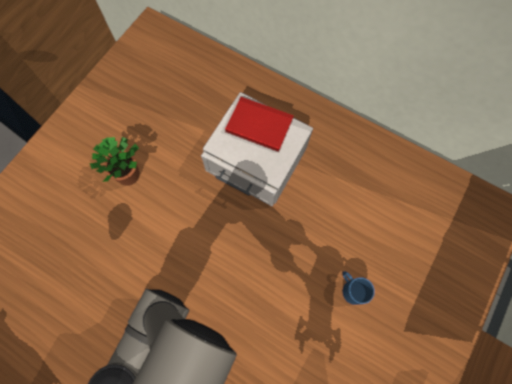

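Top view: the white cabinet spans about (187–275, 105–188) with the handle bar near (234,197). The plant is at (117,238) and the mug at (383,218), both clear of the drawer path. Next I'll enlarge the handle area.

Run:
```python
from h import *
a=cv2.imread("pics/a_top.png")[90:215,170:295];b=cv2.imread("pics/a_side.png")[85:210,190:315]
a,b=[cv2.resize(np.clip(i*1.6,0,255).astype(np.uint8),(400,400),interpolation=cv2.INTER_CUBIC) for i in(a,b)]
cv2.imwrite("pics/b.png",np.hstack([a,b]))
for u,v in[(190,109),(271,107),(192,180),(272,178),(232,179)]: print("top",u,v,P("a","top",u,v).round(4))
d=np.load("pics/a_top.npy")
for v in range(180,204): print(v,P("a","top",234,v).round(3),P("a","top",220,v).round(3),P("a","top",249,v).round(3))
```

```text
top 190 109 [0.9206 0.2102 0.1656]
top 271 107 [ 0.9245 -0.0528  0.1654]
top 192 180 [0.6889 0.2038 0.1676]
top 272 178 [ 0.693  -0.053   0.1641]
top 232 179 [0.6912 0.0757 0.1637]
180 [0.688 0.069 0.164] [0.688 0.114 0.168] [0.688 0.021 0.161]
181 [0.686 0.07  0.151] [0.685 0.114 0.164] [0.685 0.021 0.152]
182 [0.683 0.07  0.149] [0.683 0.115 0.153] [0.682 0.021 0.151]
183 [0.679 0.07  0.152] [0.68  0.115 0.152] [0.679 0.021 0.151]
184 [0.676 0.07  0.151] [0.677 0.115 0.152] [0.676 0.021 0.151]
185 [0.673 0.07  0.151] [0.673 0.115 0.15 ] [0.672 0.021 0.151]
186 [0.67 0.07 0.15] [0.67  0.116 0.15 ] [0.67  0.021 0.141]
187 [0.668 0.071 0.132] [0.667 0.116 0.147] [0.668 0.021 0.13 ]
188 [0.671 0.074 0.062] [0.666 0.118 0.125] [0.664 0.021 0.129]
189 [0.669 0.075 0.036] [0.665 0.12  0.089] [0.661 0.022 0.129]
190 [0.668 0.077 0.001] [0.665 0.124 0.047] [0.658 0.022 0.128]
191 [ 0.665  0.077 -0.   ] [0.663 0.125 0.034] [0.654 0.022 0.13 ]
192 [ 0.661  0.077 -0.001] [0.661 0.127 0.005] [0.651 0.022 0.13 ]
193 [ 0.658  0.077 -0.001] [0.658 0.127 0.005] [0.648 0.022 0.13 ]
194 [0.654 0.077 0.   ] [0.654 0.127 0.005] [0.645 0.022 0.127]
195 [0.65  0.077 0.003] [0.643 0.118 0.123] [0.641 0.022 0.129]
196 [0.638 0.071 0.13 ] [0.639 0.117 0.128] [0.638 0.022 0.132]
197 [0.635 0.071 0.131] [0.636 0.117 0.13 ] [0.635 0.022 0.131]
198 [0.632 0.071 0.13 ] [0.632 0.117 0.13 ] [0.639 0.022 0.002]
199 [0.636 0.077 0.002] [0.629 0.117 0.128] [0.635 0.023 0.002]
200 [0.632 0.077 0.001] [0.632 0.127 0.004] [0.631 0.023 0.002]
201 [0.628 0.077 0.   ] [0.629 0.128 0.002] [0.628 0.023 0.002]
202 [0.625 0.077 0.   ] [0.625 0.128 0.002] [0.624 0.023 0.001]
203 [ 0.621  0.077 -0.   ] [0.622 0.128 0.001] [0.621 0.023 0.001]
```

View pics/b.png

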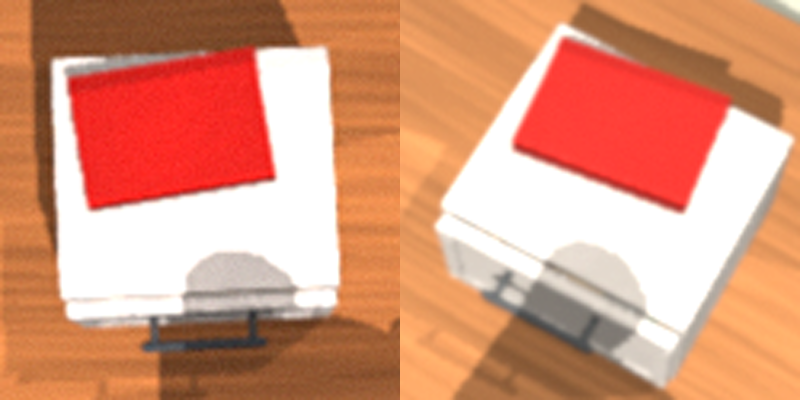

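The crop shows the handle bar ends at top (214.4,198.8)/(252.8,196.6) and side (216.6,177.8)/(250,193.4). The cabinet yaw is about +0.045 rad. I'll triangulate the ends, check the IK, and go.

```bash
cat >> h.py <<'E'
def tri(ut,us):
    Ps=[optics.camera_model(n) for n in("top","side")]; Ps=[c["K"]@np.c_[c["R"],c["t"]] for c in Ps]
    X=cv2.triangulatePoints(Ps[0],Ps[1],np.array(ut,float),np.array(us,float)); return X[:3,0]/X[3,0]
def down(yaw): # yaw of tool x; tool y = (sin yaw, -cos yaw)
    return [np.cos(yaw/2),np.sin(yaw/2),0,0]
def st():
    s=r.read_state(); print(round(s["time_s"],2),np.round(s["eef_pos"],4),"F",np.round(s["contact_force"],1),"w",round(s["grip_width"],4),"q6",round(s["joint_positions"][5],2)); return s
E
python3 - <<'E'
from h import *
e1=tri((214.4,198.8),(216.6,177.8));e2=tri((252.8,196.6),(250,193.4));print(e1,e2,(e1+e2)/2)
for y in(np.pi/2+.045,-np.pi/2+.045): 
  for p in([.634,.071,.26],[.634,.071,.131],[.45,.06,.131]): print(y,r.solve_ik(p,down(y)))
for y in np.arange(-3,3.2,.5): print(y,np.round(r.solve_ik([.54,0,.16],down(y)),2))
E
```

```text
[0.63230156 0.13599531 0.11104899] [0.6363607  0.00799332 0.13775767] [0.63433113 0.07199432 0.12440333]
1.6157963267948965 [-8.52151932e-03  5.52599050e-01  1.17513754e+00 -4.44089210e-16
  1.41385607e+00 -5.35215193e-02]
1.6157963267948965 [-8.52151932e-03  6.58459440e-01  1.35238060e+00 -4.44089210e-16
  1.13075261e+00 -5.35215193e-02]
1.6157963267948965 [-3.65415854e-02  3.68556841e-01  1.88510472e+00 -4.44089210e-16
  8.87931088e-01 -8.15415854e-02]
-1.5257963267948966 [-8.52151932e-03  5.52599050e-01  1.17513754e+00 -4.44089210e-16
  1.41385607e+00  3.08807113e+00]
-1.5257963267948966 [-8.52151932e-03  6.58459440e-01  1.35238060e+00 -4.44089210e-16
  1.13075261e+00  3.08807113e+00]
-1.5257963267948966 [-3.65415854e-02  3.68556841e-01  1.88510472e+00 -4.44089210e-16
  8.87931088e-01  3.06005107e+00]
-3.0 [-0.14  0.46  1.62 -0.    1.06 -1.85]
-2.5 [-0.14  0.46  1.62 -0.    1.06 -2.35]
-2.0 [-0.14  0.46  1.62 -0.    1.06 -2.85]
-1.5 [-0.14  0.46  1.62 -0.    1.06  2.93]
-1.0 [-0.14  0.46  1.62 -0.    1.06  2.43]
-0.5 [-0.14  0.46  1.62 -0.    1.06  1.93]
0.0 [-0.14  0.46  1.62 -0.    1.06  1.43]
0.5 [-0.14  0.46  1.62 -0.    1.06  0.93]
1.0 [-0.14  0.46  1.62 -0.    1.06  0.43]
1.5 [-0.14  0.46  1.62 -0.    1.06 -0.07]
2.0 [-0.14  0.46  1.62 -0.    1.06 -0.57]
2.5 [-0.14  0.46  1.62 -0.    1.06 -1.07]
3.0 [-0.14  0.46  1.62 -0.    1.06 -1.57]
```

Run:
```python
from h import *
Y=.045;q=down(np.pi/2+Y);c=np.array([.634,.0715,0])
command_gripper(.026,30)
r.reach(c+[0,0,.26],q); st()
hit=r.move_straight(c+[0,0,.131],q,speed=.12,max_force=8); s=st(); print(hit)
if not hit:
    command_gripper(.0,30); s=st()
    p=np.array(s["eef_pos"]); 
    hit=r.move_straight(p-np.array([np.cos(Y),np.sin(Y),0])*.19,q,speed=.1,max_force=18); s=st()
    print(hit,np.linalg.norm(s["eef_pos"]-p))
snap("c")
cv2.imwrite("pics/c_top2.png",cv2.resize(np.hstack([cv2.imread("pics/c_top.png")[90:290,150:300],cv2.imread("pics/c_side.png")[90:290,150:330]]),None,fx=2.4,fy=2.4,interpolation=cv2.INTER_CUBIC))
```

```text
3.41 [0.6341 0.0705 0.26  ] F [-0.4  0.7 -0.3] w 0.0263 q6 -0.05
4.45 [0.6332 0.0714 0.1313] F [-1.6 -0.6  6.8] w 0.0259 q6 -0.05
True
```

View pics/c_top2.png

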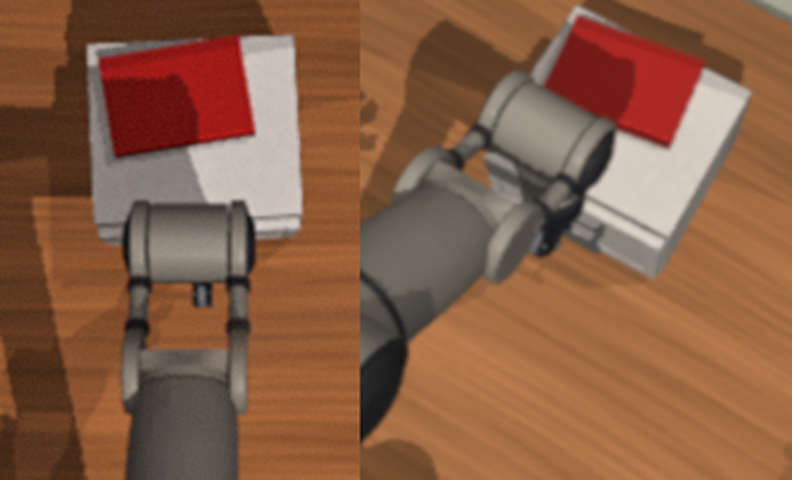

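The gripper stands at the handle, with the dark fingers at side ≈(545,240) beside the bar. The force trip came within 0.3 mm of the target, so I'll check the static force, then close and pull.

Run:
```python
from h import *
Y=.045;q=down(np.pi/2+Y)
r.hold(.1); st()
command_gripper(.0,30); s=st()
if s["grip_width"]>.006:
    p=np.array(s["eef_pos"]); u=np.array([np.cos(Y),np.sin(Y),0])
    hit=r.move_straight(p-u*.19,q,speed=.09,max_force=20); s=st()
    print(hit,(p-s["eef_pos"])@u)
```

```text
4.65 [0.6332 0.0714 0.1313] F [-1.7 -0.2  5.8] w 0.0261 q6 -0.05
4.93 [0.6334 0.0714 0.1308] F [1.4 0.1 5.6] w 0.0096 q6 -0.05
6.72 [0.4554 0.0646 0.1309] F [ 2.6  0.  -0.6] w 0.0095 q6 -0.07
True 0.17809732946967022
```

Run:
```python
from h import *
Y=.045;q=down(np.pi/2+Y);u=np.array([np.cos(Y),np.sin(Y),0])
s=r.read_state();p=np.array(s["eef_pos"])
print(r.move_straight(p-u*.006,q,speed=.03,max_force=20)); s=st(); print((p-s["eef_pos"])@u)
r.hold(.3); st()
command_gripper(.026); s=st()
r.move_straight(np.array(s["eef_pos"])+[0,0,.12],q,speed=.2)
a=np.array(r.read_state()["joint_positions"]);a[0]-=.9; r.movej(a); st()
snap("d")
cv2.imwrite("pics/d.png",cv2.resize(np.hstack([cv2.imread("pics/d_top.png")[160:270,170:295],cv2.imread("pics/d_side.png")[140:250,165:290]]),None,fx=3.2,fy=3.2,interpolation=cv2.INTER_CUBIC))
```

```text
True
6.92 [0.4554 0.0646 0.1309] F [ 2.8  1.3 -0.7] w 0.0096 q6 -0.07
4.501646441183572e-05
7.22 [0.4554 0.0646 0.1309] F [ 3.4  1.  -0.8] w 0.0097 q6 -0.07
7.53 [0.4549 0.0646 0.1308] F [0.1 0.6 0.3] w 0.0257 q6 -0.07
9.77 [ 0.3335 -0.315   0.2497] F [-0.   0.3  0.5] w 0.026 q6 -0.07
```

View pics/d.png

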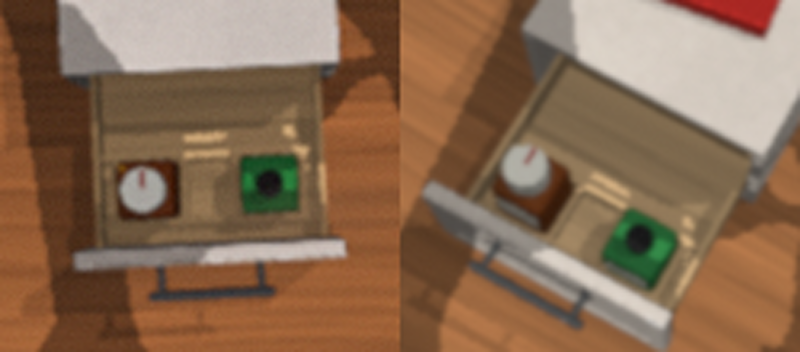

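Cap centre reads about top (214.5,219.3) and side (204,192.6); the drawer is out, and the amber bottle is in the left (+y) well. I'll compute the cap position and drawer travel by both methods.

Run:
```python
from h import *
print("tri",tri((214.5,219.3),(204,192.6)))
for du,dv in((0,0),(-4,0),(4,0),(0,4),(0,-4)): print(P("d","top",214.5+du,219.3+dv).round(4))
print("side",P("d","side",204,192.6).round(4))
e1=tri((170+151/3.2,160+296/3.2),(165+74/3.2,140+263/3.2));e2=tri((170+273/3.2,160+291/3.2),(165+181/3.2,140+325/3.2));print(e1,e2,(e1+e2)/2)
# centroid of cap-top pixels by depth
for n in("top","side"):
    d=np.load(f"pics/d_{n}.npy");c=optics.camera_model(n);v,u=np.mgrid[:384,:512]
    X=(np.linalg.inv(c["K"])@np.stack([u*d,v*d,d]).reshape(3,-1)-c["t"][:,None]); X=(c["R"].T@X)
    m=(abs(X[0]-.58)<.06)&(abs(X[1]-.132)<.06)&(X[2]>.137)&(X[2]<.15)&(X[0]>.53)
    Q=X[:,m];print(n,m.sum(),Q.mean(1).round(4),Q.min(1).round(3),Q.max(1).round(3))
```

```text
tri [0.56289831 0.13475774 0.13558767]
[0.5624 0.1344 0.1444]
[0.5625 0.1474 0.145 ]
[0.5623 0.1215 0.1442]
[0.5495 0.1344 0.1459]
[0.5754 0.1344 0.1446]
side [0.562  0.1324 0.1419]
[0.45546805 0.12598146 0.12930647] [0.45878834 0.0019255  0.13133275] [0.45712819 0.06395348 0.13031961]
top 150 [0.5647 0.135  0.1446] [0.544 0.113 0.137] [0.586 0.156 0.15 ]
side 149 [0.5645 0.1339 0.143 ] [0.543 0.112 0.137] [0.588 0.157 0.147]
```

Cap top centre is (0.564, 0.1345, 0.144), and the drawer geometry gives (0.562, 0.1346), so they agree. Next I'll grasp and press.

Run:
```python
from h import *
c=np.array([.5635,.1345,0]);q=down(.35)
command_gripper(.068,70)
r.reach(c+[0,0,.25],q); st()
hit=r.move_straight(c+[0,0,.135],q,speed=.12,max_force=12); s=st(); print(hit)
if s["eef_pos"][2]<.138:
    command_gripper(0,70); r.hold(.2); s=st()
snap("e")
cv2.imwrite("pics/e.png",cv2.resize(np.hstack([cv2.imread("pics/e_top.png")[160:270,170:295],cv2.imread("pics/e_side.png")[140:250,165:290]]),None,fx=3.2,fy=3.2,interpolation=cv2.INTER_CUBIC))
```

```text
12.18 [0.5636 0.1336 0.25  ] F [0.2 0.7 0.6] w 0.068 q6 1.32
13.29 [0.564  0.1345 0.1358] F [-0.6  0.4  0.2] w 0.0678 q6 1.32
False
13.83 [0.5638 0.1349 0.1359] F [-1.2  1.4  6. ] w 0.0431 q6 1.32
```

View pics/e.png

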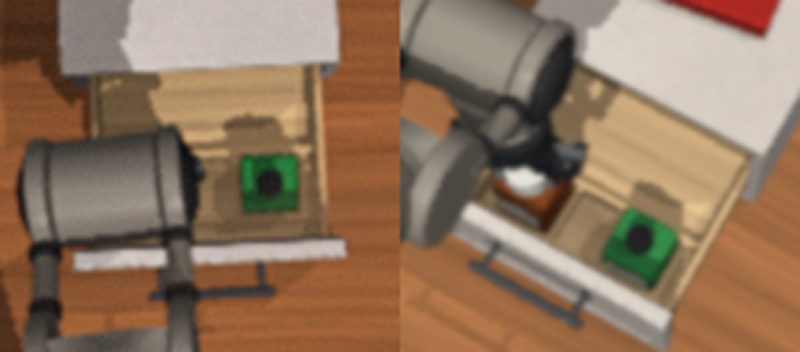

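The fingers hold the cap: the white cap shows between the dark fingers at side crop (530,180), width 43 mm. Now press.

Run:
```python
from h import *
s=r.read_state();p=np.array(s["eef_pos"]);q=s["eef_rot"]
for dz in(.003,.005,.007):
    h=r.move_straight(p-[0,0,dz],q,speed=.02,max_force=25); r.hold(.15); s=st(); print(h)
    if h: break
```

```text
14.34 [0.5642 0.1353 0.1339] F [-0.9  2.8  6.5] w 0.0427 q6 1.32
False
14.74 [0.5643 0.1353 0.1321] F [-1.3  1.9  8.7] w 0.0428 q6 1.32
False
15.14 [0.5645 0.1353 0.1304] F [-1.4  2.7  9. ] w 0.0428 q6 1.32
False
```

Run:
```python
from h import *
s=r.read_state();p=np.array(s["eef_pos"]);q=s["eef_rot"]
r.move_straight(p-[0,0,.0022],q,speed=.02,max_force=25); r.hold(.2); s=st()
a=np.array(s["joint_positions"])
for k in range(4):
    a[5]-=1.25/4; r.movej(a); s=st(); print("  Mz",np.round(s["torque"],2))
```

```text
15.59 [0.5652 0.1355 0.1298] F [-2.   1.6  9.9] w 0.043 q6 1.32
15.99 [0.566  0.1354 0.1313] F [-1.2  0.9  9.6] w 0.0428 q6 1.01
  Mz [-0.06  0.22 -0.01]
16.39 [0.5663 0.1354 0.1314] F [-0.4 -0.3  8.3] w 0.043 q6 0.7
  Mz [-0.    0.07  0.03]
16.79 [0.5664 0.1354 0.1314] F [-0.7  1.1  9. ] w 0.0431 q6 0.38
  Mz [0.   0.02 0.02]
17.19 [0.5665 0.1354 0.1314] F [ 0.3 -0.4  9.6] w 0.043 q6 0.07
  Mz [-0.02  0.05 -0.02]
```

Run:
```python
from h import *
s=r.read_state();p=np.array(s["eef_pos"]);q=s["eef_rot"]
for dz in(.004,.008,.012,.016):
    r.move_straight(p+[0,0,dz],q,speed=.03); r.hold(.15); s=st()
    if s["contact_force"][2]<-3: print("loaded"); break
```

```text
17.68 [0.5669 0.1354 0.1363] F [-0.6  0.8  5.9] w 0.0429 q6 0.07
18.12 [0.5662 0.1353 0.139 ] F [0.3 0.  0.2] w 0.0427 q6 0.07
18.55 [0.5664 0.1354 0.1434] F [-0.1 -0.3 -0.2] w 0.043 q6 0.07
18.98 [0.5664 0.1354 0.1474] F [-1.1  0.6  0. ] w 0.0429 q6 0.07
```

No bottle weight on the tool, so the cap is free. Lift and look.

Run:
```python
from h import *
s=r.read_state();p=np.array(s["eef_pos"]);q=s["eef_rot"]
r.move_straight([.564,.135,p[2]+.06],q,speed=.08); r.hold(.4); st()
snap("f")
cv2.imwrite("pics/f.png",cv2.resize(np.hstack([cv2.imread("pics/f_top.png")[160:270,170:295],cv2.imread("pics/f_side.png")[140:250,165:290]]),None,fx=3.2,fy=3.2,interpolation=cv2.INTER_CUBIC))
```

```text
20.28 [0.5639 0.135  0.2072] F [ 0.5  0.4 -0.7] w 0.0429 q6 0.07
```

View pics/f.png

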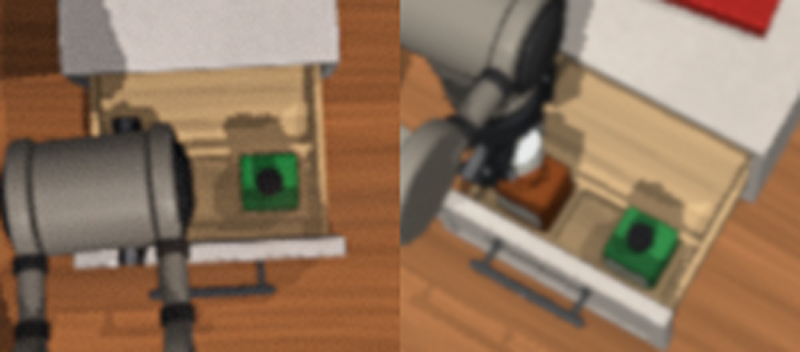

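The white cap is at side crop (527,150) in the fingers and the amber body stands at (545,190). The drawer and green bottle have not moved. One depth check, then hand in if it's good.

Run:
```python
from h import *
for v in (142,150,158): print("cap",P("f","side",165+127/3.2,140+v/3.2).round(3))
a=P("f","side",165+127/3.2,140+150/3.2)
b=P("f","side",213.4,194.7); print("shoulder",b.round(3)); print("green",P("d","side",165+239/3.2,140+239/3.2).round(3),P("f","side",165+239/3.2,140+239/3.2).round(3))
if a[2]>.16 and b[2]<.107: st(); r.finish_job(); print("done")
```

```text
cap [0.569 0.124 0.215]
cap [0.562 0.12  0.214]
cap [0.556 0.116 0.214]
shoulder [0.581 0.114 0.1  ]
green [0.568 0.004 0.101] [0.569 0.004 0.1  ]
20.38 [0.564  0.135  0.2073] F [ 0.5  0.4 -1.1] w 0.0431 q6 0.07
the job is handed in; nothing more can be done
done
```

I opened the bottle and handed the job in at 20.4 s, with the cap still held above it; no verdict was reported.

- **Drawer:** I pulled it out by the handle to its stop. The gripper travelled 178 mm, and pulling again with a 20 N limit moved it no farther.
- **Cap:** I gripped it with 70 N and pressed it about 6 mm down, to about 10 N. I turned it about 72° anticlockwise while pressing about 9 N, then lifted. There was no bottle weight on the tool.

**Last checks before handing in:**
- The cap top was at z ≈ 0.214 m, so its rim was about 50 mm above the bottle mouth. The tool was centred within a few millimetres of where the cap had been.
- The amber bottle's shoulder was at z = 0.100 m, so it still stands on the drawer floor.
- The green bottle had not moved, and the drawer looked unchanged in the last picture.
- The plant and mug were never near the arm's path, but I did not measure them again at the end.

**Small disagreements:**
- The approach to the handle tripped its 8 N force limit 0.3 mm short of the target, with a lasting 6 N or so. It did no harm.
- The tool rose about 1.5 mm at the start of the twist, with the press force staying at 8–10 N.
- Triangulating the cap top gave z = 0.136 m, against 0.144 m from the depth image. I used the depth value, which matched the text.

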